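Close up the accessory case

ROBOT

A 6-joint arm with a two-finger parallel gripper is mounted at the origin on a cart in front of the work surface, level with it; the furniture and walls round the work are solid. World frame = base frame: x ahead of the robot, y to its left, z up, the work surface at z = 0. Lengths are in m, angles in degrees, forces in N, time in s.
With the tool pointing down it reaches from about 0.4 to 0.825 m from the base axis. Payload 7 kg.
Tool frame: the origin (TCP) lies on the centre line of the jaws, within the pads' length; the fingertips stand 11 mm ahead of it and the grasp point (between the pads) lies 8 mm behind it; z points along the fingers, y is the direction in which the jaws open and shut (so a half turn about z gives the same grasp; the last joint's range is limited). The gripper opens to 88 mm and grips with 3 to 60 N. Pads are 19 mm wide; open, the fingers measure 130 mm over their backs; the gripper's body (78 mm by 193 mm) begins 47 mm behind the grasp point.
Start: joints at [84.231, 20.546, 0.682, 0, -70.136, -16.507], TCP at [0.256, 0.625, 0.204] pointing down, gripper open.
Joint ranges: [-176.03, 176.03], [-82.01, 121.73], [-58.28, 71.71], [-173.87, 95.51], [-174.79, -0.11], [-173.66, 173.66]. Speed limits (degrees/s): [136.94, 136.94, 172.46, 180, 180, 180].

INTERFACE

Orientations are given as [roll, pitch, yaw] about the fixed x, y, z axes, in that order (R = Rz(yaw) Ry(pitch) Rx(roll)).
In Python, from plant import ctrl, cams, order gives the robot as it stands.
- The arm moves only by the tool jog_arm, never from a script. Its argument "motion" is a list of rows, each an object with "offset": the shift along the tool's x, y, z in mm, a list of three; "roll": the turn about the tool's z in rad; "hand": the finger opening in mm, from 0 to 87.6. A call has 1 to 20 rows; each row is the pose to reach, as a shift and turn from the pose commanded when the call began, along the tool's axes at that moment; what a row does not reach only later rows make up. A row lasts 1/12 s, in which the tool goes at most 41.7 mm and 7.16 degrees, less where a joint would pass 70% of its speed; a pose out of reach is approached as far as the arm can. A call with a gripper value outside its range is refused whole. The fingers move at their own pace and stop on an object; the grip force is fixed at half the most. Time passes only in rows, so rows that repeat a pose let the fingers close. It gives the time, the measured TCP pose, the force and the opening at its end, in the units of the state.
- ctrl.get_obs(): the state, without advancing time (a new reading comes with each control period).
- cams.snapshot(name): name is "side" or "top"; returns a dict with "img" (400x640x3 uint8, red, green, blue), "K" (3x3 intrinsics, pixels), "cam_to_world" (4x4, takes a point from camera to world coordinates). Camera axes: x right, y down, z forward; pixel columns grow to the right and rows downward; lengths in m; the calibration is good to about 2 mm. A picture is of the moment at which its call begins. There is no depth.
- order.close_job(): hands the job in, once; it reports no verdict.
The state is a dict: "clock": time; "joint_pos": joint angles; "qvel": joint speeds; "tau": joint torques, N m; "tool_pos": TCP position; "orientation": TCP orientation; "force": force on the tool from outside, world axes, zero at the start; "moment": the same for the moment, N m; "opening": finger opening in m.
Only numpy, scipy, OpenCV 4.12 (cv2) and the standard library are available. Lean on these libraries where they do the work, as an engineer would, in place of code of your own. Each camera call takes 0.05 s, during which the arm holds its last target. There are 200 camera calls.

TASK

Close the grey accessory case: push its upright inner flap down until it lies fully flat over the parts, then swing the open lid over it and press it fully shut. Only push with the fingertips or the outside of the fingers: the case must not be lifted, tipped or shoved about, and the small things standing beside it must stay where they are.

Things in the scene. Friction and masses are not known exactly. Their poses are not given: they have to be found in the camera images.
- case: open grey accessory case standing loose on rubber feet, about 2.2 kg without lid and flap; 160 mm (own x) by 160 mm (own y), rim 60 mm high, walls 4 mm. Origin: centre of its underside. Own -x is the near side with carrying handle and catches (they stand out up to 14 mm, below the rim), own +x the far side with the lid's hinge. Small parts lie fixed in its insert, none higher than 50 mm.
- flap (a joint): angle of the inner flap: 0 = lying flat inside the case over the parts (8 mm below the rim), 1.57 = upright, 1.70 = stop. Its hinge is stiff (friction about 0.1 N m), so it stays at any angle and has to be pushed all the way down.
- flap_hinge (a point): middle of the flap's hinge line, which runs along the case's own y, 72 mm from the case's centre towards its near side and 50 mm above the table; axes as the case's
- flap_edge (a point): middle of the flap's free edge, 110 mm from its hinge line. The flap is a flat aluminium panel 144 mm wide and 4 mm thick (half to each side of this point), 0.12 kg. Upright it stands at the near side of the case; it folds towards the far side (own +x of the case), tip going away from the near wall and down.
- lid (a joint): angle of the lid: 0 = shut on the rim, 1.57 = upright, 1.95 = fully open, leaning back. Its hinge is stiff (friction about 0.36 N m), so it stays at any angle and has to be pushed all the way down. The raised flap blocks it.
- lid_hinge (a point): middle of the lid's hinge line, which runs along the case's own y at its far side, 80 mm from the case's centre and 60 mm above the table (rim height); axes as the case's
- lid_edge (a point): middle of the lid's free edge, 162 mm from the hinge line. The lid is a flat grey panel 164 mm wide and 10 mm thick, 0.35 kg; its outside (top when shut, facing away from the case's inside when open) lies 12 mm from the plane through the hinge line and its underside. It closes towards the case's near side (own -x).
- fuse_box: small closed grey box, 57 x 74 x 25 mm, loose beside the case; origin at the centre of its underside; leave it alone
- eraser: eraser, 20 x 42 x 12 mm, loose beside the case; origin at the centre of its underside; leave it alone
- cap_nut: black cap nut, 24 mm across and 17 mm high, loose beside the case; origin at the centre of its underside; leave it alone
Mind the look-alikes: they are no part of the job. Of the things like the case, leave any that is white; of the rest the larger one is meant.

How it is judged (in metres and radians):
On the way, in this order (a step that is already met when the one before it is completed fails the run):
1. the flap is folded down flat (within 0.07 rad) while the lid still stands open (value of joint flap below 0.07 rad and value of joint lid above 1 rad), for 0.2 s.
2. the lid is swung shut (within 0.05 rad) over the flat flap (value of joint flap below 0.07 rad and value of joint lid below 0.05 rad), for 0.2 s.
At the end, for the whole second after the job is handed in: flap flat (within 0.07 rad) and lid shut over it (within 0.05 rad), the case standing level and at rest on the table within 25 mm of where it stood, the three small things within 20 mm of where they stood (all of step 2 and height (world z) of case below 0.008 m and angle between case's own z axis and vertical below 0.05 rad and distance of case from where it was at the start of the episode below 0.025 m and linear speed of case below 0.02 m/s and distance of each of fuse_box, eraser, cap_nut from where it was at the start of the episode below 0.02 m); the robot touches nothing.
It fails at once if the lid is brought down while the flap still stands up (value of joint lid below 0.6 rad and value of joint flap above 0.4 rad).
It fails at once if the case is lifted or tipped (height (world z) of case above 0.015 m or angle between case's own z axis and vertical above 0.15 rad).
It fails at once if the case is shoved more than 25 mm (distance of case from where it was at the start of the episode above 0.025 m).
It fails at once if one of the small things beside the case is moved more than 20 mm or lifted (distance of any of fuse_box, eraser, cap_nut from where it was at the start of the episode above 0.02 m).
It also fails if it takes over 51 s, if anything falls off the work surface, if the arm or the gripper's body presses on something with over 40 N, if the wrist force passes 120 N, or if a joint passes its speed limit or range.

## Working session

There is one attempt and no reset: what is moved stays moved. The work goes in short steps, Python scripts to look and compute and a tool call to move; the robot and the scene stay as the last step left them, time stands still between calls to the robot, and variables do not carry over. Pictures are saved under pics/ and viewed, about 8 in all and at most 12, crops included, and the job is handed in when it is done.

Besides the shell and the picture viewer there is one more tool, called after ">>>" as name(argument=value, ...), one argument or row to a line, values as JSON. jog_arm: Moves the arm, as the interface text tells. Its arguments: {"type":"object","properties":{"motion":{"type":"array"}},"required":["motion"]}

```bash
mkdir -p pics; ls; python3 - <<'E'
from plant import ctrl,cams,order
import cv2,numpy as np
for n in("side","top"):
    s=cams.snapshot(n); cv2.imwrite(f"pics/{n}0.png",s["img"][:,:,::-1]); np.savez(f"{n}0.npz",**s)
    print(n,s["K"].round(1).tolist(),s["cam_to_world"].round(3).tolist())
o=ctrl.get_obs(); print(o)
E
```

```text
pics
side [[366.3, 0.0, 313.6], [0.0, 366.3, 192.7], [0.0, 0.0, 1.0]] [[0.861, -0.203, 0.467, 0.05], [-0.509, -0.324, 0.797, -0.658], [-0.01, -0.924, -0.382, 0.42], [0.0, 0.0, 0.0, 1.0]]
top [[442.3, 0.0, 316.5], [0.0, 442.3, 192.3], [0.0, 0.0, 1.0]] [[0.103, -0.967, 0.233, 0.31], [-0.995, -0.1, 0.025, 0.072], [-0.001, -0.234, -0.972, 0.948], [0.0, 0.0, 0.0, 1.0]]
{'clock': 0.1, 'joint_pos': array([ 8.42320036e+01,  2.05859827e+01,  6.38907591e-01, -1.85069699e-02,
       -7.01369215e+01, -1.65084803e+01]), 'qvel': array([-0.07470131, -0.01681849,  0.10500224,  0.07501542, -0.00969788,
        0.10901571]), 'tau': array([-1.00820806e-03, -5.84162772e+01,  2.93750989e+01,  7.01544151e+00,
        1.02158601e-02, -4.71357362e-05]), 'tool_pos': array([0.25570248, 0.6241714 , 0.20312833]), 'orientation': array([ 1.79914522e+02, -7.18895610e-03, -2.22827722e+01]), 'force': array([-0.42009033, -0.28573837,  0.04308719]), 'moment': array([-0.0171135 ,  0.05922477,  0.05443298]), 'opening': 0.08788843797844505}
```

View pics/side0.png

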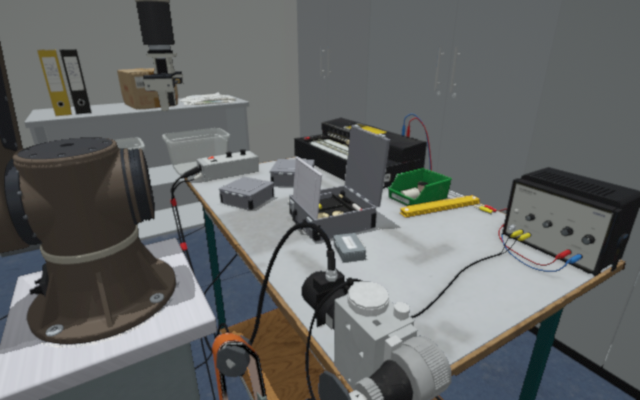

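View pics/top0.png

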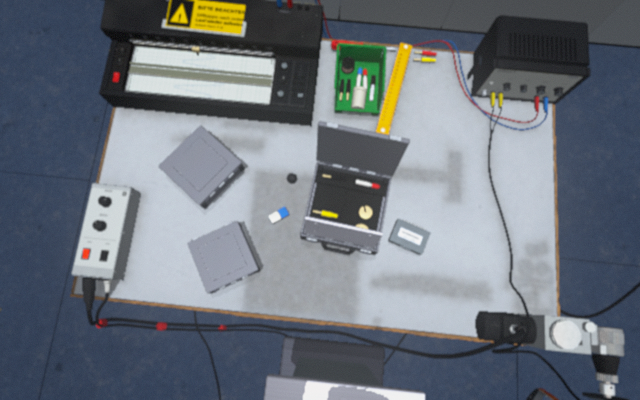

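Side view: the open case is at about (335,210), with the flap up at (307,190) and the lid at (367,165). Two closed grey boxes are at (247,190) and (290,170).
Top view: the open case is at (345,205). The closed grey boxes are at (202,165) and (225,257), the nut at (292,178), the eraser at (279,215) and the fuse box at (410,236). The candidates for the case are (345,205), (202,165) and (225,257). Only the first is open with a flap and lid. I'll confirm it in an enlarged crop.

```bash
python3 - <<'E'
import cv2,numpy as np
t=cv2.imread("pics/top0.png")[110:265,260:440]; s=cv2.imread("pics/side0.png")[110:270,270:410]
a=cv2.resize(t,None,fx=2.2*1.0,fy=2.2,interpolation=cv2.INTER_CUBIC)
cv2.imwrite("pics/tc.png",cv2.resize(t,None,fx=4,fy=4*600/620,interpolation=cv2.INTER_CUBIC)[:600])
cv2.imwrite("pics/sc.png",cv2.resize(s,None,fx=3.75,fy=3.75,interpolation=cv2.INTER_CUBIC))
E
```

```text
(no output)
```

View pics/tc.png

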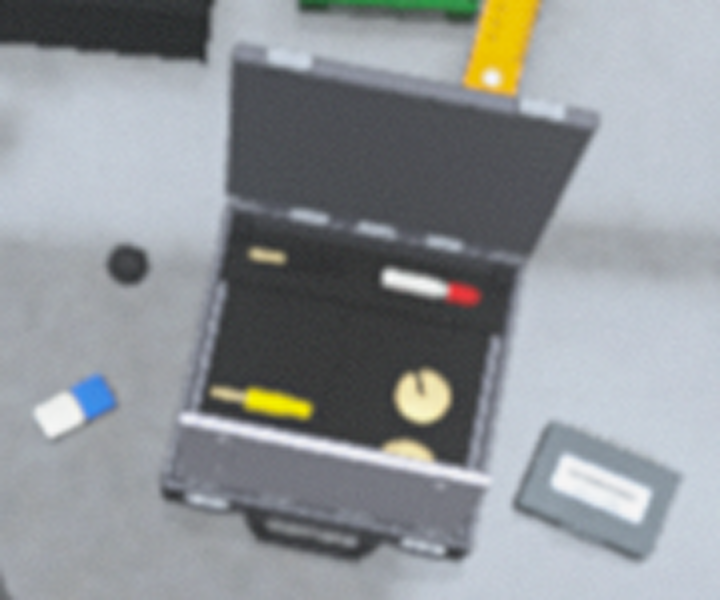

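View pics/sc.png

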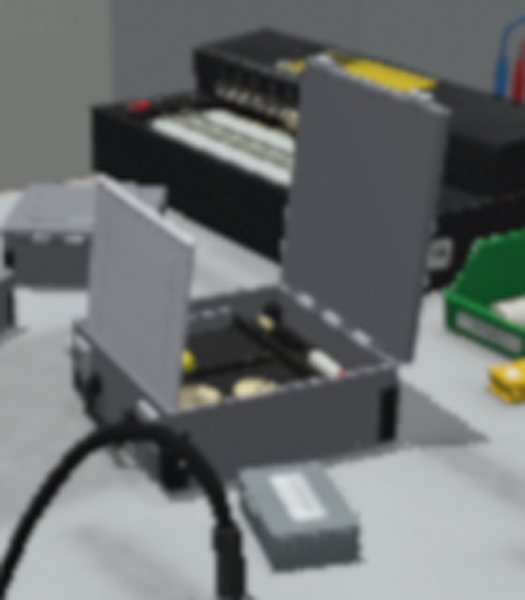

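The crops show an open grey case with a flap, handle and lid, and with the fuse box, nut and eraser beside it. This is the one meant. I'll triangulate the corners read from both crops and compare them with the given sizes.

```bash
cat > h.py <<'E'
import numpy as np
S={n:np.load(f"{n}0.npz") for n in("side","top")}
def ray(n,p):
    s=S[n]; T=s["cam_to_world"]; d=T[:3,:3]@np.linalg.inv(s["K"])@[p[0],p[1],1]; return T[:3,3],d/np.linalg.norm(d)
def plane(n,p,z):
    o,d=ray(n,p); return o+d*(z-o[2])/d[2]
def tri(pt,ps):
    A=np.zeros((3,3));b=np.zeros(3)
    for n,p in(("top",pt),("side",ps)):
        o,d=ray(n,p);M=np.eye(3)-np.outer(d,d);A+=M;b+=M@o
    x=np.linalg.solve(A,b); o,d=ray("top",pt); return x,np.linalg.norm(np.cross(x-o,d))*2
tc=lambda x,y:(x/4+260,y/3.871+110)
sc=lambda x,y:(x/3.75+270,y/3.75+110)
E
python3 - <<'E'
from h import *
P={"flapL":((183,418),(97,178)),"flapR":((490,482),(193,242)),"lidL":((235,45),(315,57)),"lidR":((598,122),(447,108)),"rimFR":((522,262),(398,370)),"rimNL":((165,490),(75,325))}
R={}
for k,(a,b) in P.items():
    x,e=tri(tc(*a),sc(*b)); R[k]=x; print(k,x.round(4),"gap",round(e,4))
d=lambda a,b:round(float(np.linalg.norm(R[a]-R[b])),4)
print("flap w",d("flapL","flapR"),"lid w",d("lidL","lidR"))
Q={k:plane("top",tc(*p),.06) for k,p in {"FL":(230,203),"FR":(522,262),"NR":(468,550),"NL":(165,490)}.items()}
for k,v in Q.items(): print(k,v.round(4))
c=sum(Q.values())/4; print("c",c); 
for a,b in("FL","NL"),("FR","NR"),("FL","FR"),("NL","NR"):
    v=Q[a]-Q[b]; print(a,b,np.linalg.norm(v).round(4),np.degrees(np.arctan2(v[1],v[0])).round(2))
for k,p,z in("nut",(128,265),.0085),("eraser",(76,406),.012),("fuse",(600,490),.025): print(k,plane("top",tc(*p),z).round(4))
for k,p in {"ruler":(385,132),"binBL":(336,115),"binBR":(385,113),"blackR":(315,122)}.items(): print(k,plane("top",p,0.0).round(3))
E
```

```text
flapL [0.4491 0.1069 0.1575] gap 0.0011
flapR [ 0.4342 -0.034   0.1583] gap 0.0012
lidL [0.6143 0.0991 0.2183] gap 0.0032
lidR [ 0.5922 -0.0616  0.2197] gap 0.0016
rimFR [ 0.5719 -0.0564  0.0534] gap 0.0008
rimNL [0.4306 0.1155 0.0538] gap 0.0037
flap w 0.1417 lid w 0.1623
FL [0.587  0.0993 0.06  ]
FR [ 0.5696 -0.0552  0.06  ]
NR [ 0.4127 -0.0383  0.06  ]
NL [0.4281 0.1159 0.06  ]
c [0.49935389 0.0304293  0.06      ]
FL NL 0.1598 -5.95
FR NR 0.1578 -6.17
FL FR 0.1556 83.58
NL NR 0.1549 84.31
nut [0.5606 0.153  0.0085]
eraser [0.4761 0.1711 0.012 ]
fuse [ 0.4562 -0.1091  0.025 ]
ruler [ 0.694 -0.044  0.   ]
binBL [0.724 0.071 0.   ]
binBR [ 0.74  -0.041  0.   ]
blackR [0.702 0.117 0.   ]
```

The measurements fit the sizes given:

| Item | Value |
|---|---|
| Case centre | about (0.4985, 0.0305), yaw -6.1° |
| Flap | width 142 mm, length 109 mm, angle about 1.43 rad |
| Lid | width 162 mm, length 161 mm, angle about 1.73 rad |

Next I close the fingers, align the tool with the case and move above the spot in front of the flap.

>>> jog_arm(
  motion=[
    {"offset":[0,0,-40],"roll":0,"hand":0},
    {"offset":[30,40,-50],"roll":-0.1,"hand":0},
    {"offset":[60,80,-50],"roll":-0.2,"hand":0},
    {"offset":[90,119,-50],"roll":-0.283,"hand":0},
    {"offset":[116,154,-50],"roll":-0.283,"hand":0},
    {"offset":[142,188,-50],"roll":-0.283,"hand":0},
    {"offset":[167,221,-50],"roll":-0.283,"hand":0},
    {"offset":[192,254,-50],"roll":-0.283,"hand":0},
    {"offset":[217,287,-50],"roll":-0.283,"hand":0},
    {"offset":[242,320,-50],"roll":-0.283,"hand":0},
    {"offset":[267,353,-50],"roll":-0.283,"hand":0},
    {"offset":[292,386,-50],"roll":-0.283,"hand":0},
    {"offset":[317,419,-50],"roll":-0.283,"hand":0},
    {"offset":[342,452,-50],"roll":-0.283,"hand":0},
    {"offset":[364,482,-50],"roll":-0.283,"hand":0},
    {"offset":[364,482,-50],"roll":-0.283,"hand":0},
    {"offset":[364,482,-50],"roll":-0.283,"hand":0},
    {"offset":[364,482,-50],"roll":-0.283,"hand":0},
  ],
)

```text
clock: 1.6
tool_pos: [0.4099, 0.0394, 0.2538]
orientation: [180.0, 0.0, -6.3]
force: [0.9, 0.5, -0.2]
opening: 0.0004
```

```bash
python3 - <<'E'
import numpy as np
r=88
for t in [1.43,1.3,1.15,1,.85,.7,.55,.4,.25,.12,0,-.03]:
    x=-72+r*np.cos(t)-2*np.sin(t)-9.5; z=50+r*np.sin(t)+2*np.cos(t)+11
    print(t,round(x+89),round(253.8-z))
E
```

```text
1.43 18 105
1.3 29 107
1.15 42 112
1 53 118
0.85 64 125
0.7 74 135
0.55 81 145
0.4 88 157
0.25 92 169
0.12 95 180
0 96 191
-0.03 96 193
```

>>> jog_arm(
  motion=[
    {"offset":[0,0,40],"roll":0,"hand":0},
    {"offset":[0,0,80],"roll":0,"hand":0},
    {"offset":[0,0,105],"roll":0,"hand":0},
    {"offset":[9,0,105],"roll":0,"hand":0},
    {"offset":[18,0,105],"roll":0,"hand":0},
    {"offset":[24,0,106],"roll":0,"hand":0},
    {"offset":[29,0,107],"roll":0,"hand":0},
    {"offset":[36,0,109],"roll":0,"hand":0},
    {"offset":[42,0,112],"roll":0,"hand":0},
    {"offset":[48,0,115],"roll":0,"hand":0},
    {"offset":[53,0,118],"roll":0,"hand":0},
    {"offset":[59,0,121],"roll":0,"hand":0},
    {"offset":[64,0,125],"roll":0,"hand":0},
    {"offset":[69,0,130],"roll":0,"hand":0},
    {"offset":[74,0,135],"roll":0,"hand":0},
    {"offset":[78,0,140],"roll":0,"hand":0},
    {"offset":[81,0,145],"roll":0,"hand":0},
    {"offset":[81,0,145],"roll":0,"hand":0},
  ],
)

```text
clock: 3.1
tool_pos: [0.4904, 0.0318, 0.1076]
orientation: [179.9, 0.1, -6.1]
force: [-0.5, -0.5, -0.4]
opening: 0.0004
```

```bash
cat > snap.py <<'E'
import sys,cv2,numpy as np
from plant import ctrl,cams
k=sys.argv[1]
t=cams.snapshot("top")["img"][100:265,255:445,::-1]; s=cams.snapshot("side")["img"][100:270,250:430,::-1]
f=lambda a:cv2.resize(a,(400,400*a.shape[0]//a.shape[1]),interpolation=cv2.INTER_CUBIC)[:345]
cv2.imwrite(f"pics/{k}.png",np.hstack([f(t),f(s)]))
print(ctrl.get_obs()["tool_pos"],ctrl.get_obs()["force"])
E
python3 snap.py a1
```

```text
[0.4903119  0.03188899 0.10860258] [-1.12093402 -0.49070783  0.25196352]
```

View pics/a1.png

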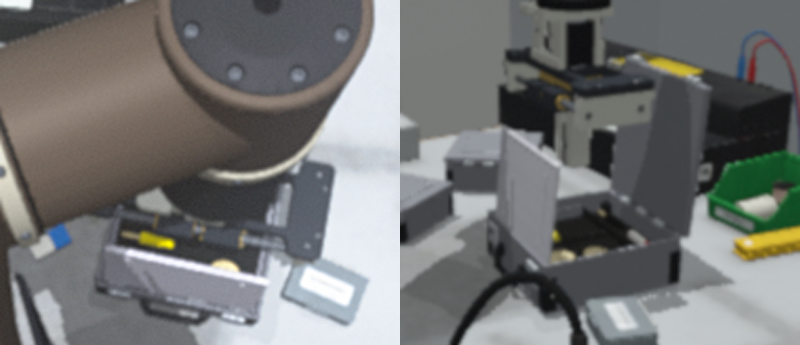

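The flap still stands up, although the fingers should have pushed it. I'll project the reported TCP into the views and see where the tool really is.

```bash
python3 - <<'E'
from h import *
import cv2
from plant import cams,ctrl
p=ctrl.get_obs()["tool_pos"]
for n,x0,x1,y0,y1 in(("side",250,430,100,270),("top",255,445,100,265)):
    s=S[n];T=np.linalg.inv(s["cam_to_world"])
    for dz in(-.011,0,.055,.1):
        q=s["K"]@(T[:3,:3]@(p+[0,0,dz])+T[:3,3]); q=q[:2]/q[2]
        print(n,dz,q.round(1),((q-[x0,y0])*400/(x1-x0)).round()+([400,0] if n=="side" else [0,0]))
print(ctrl.get_obs()["joint_pos"])
im=cams.snapshot("side"); print(abs(im["cam_to_world"]-S["side"]["cam_to_world"]).max())
cv2.imwrite("pics/a2.png",cv2.resize(im["img"][70:250,250:430,::-1],(600,600),interpolation=cv2.INTER_CUBIC))
E
```

```text
side -0.011 [326.7 186.4] [570. 192.]
side 0 [326.7 182.1] [570. 182.]
side 0.055 [326.8 160.1] [571. 133.]
side 0.1 [326.9 141.2] [571.  92.]
top -0.011 [346.7 206.9] [193. 225.]
top 0 [347.  205.8] [194. 223.]
top 0.055 [349.  199.6] [198. 210.]
top 0.1 [350.9 193.9] [202. 198.]
[ 2.66981226e+01  8.31276059e+00 -2.95958151e+01  5.29035026e-04
 -5.21471809e+01  5.72337545e+01]
0.0
```

View pics/a2.png

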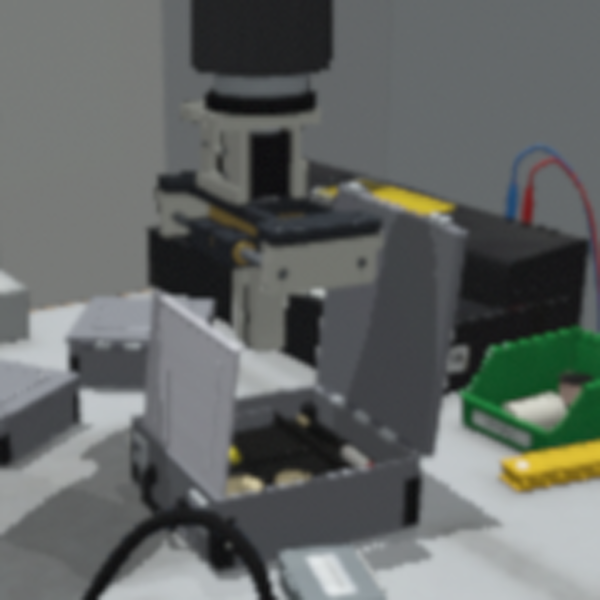

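In the side view the fingertips appear near pixel (328,173), where (327,186) is predicted. That suggests they are about 30 mm higher than nominal and passed over the flap, whose top corners have not moved. I'll back off to the front and measure the real tip height before going on.

>>> jog_arm(
  motion=[
    {"offset":[0,0,-40],"roll":0,"hand":0},
    {"offset":[0,0,-80],"roll":0,"hand":0},
    {"offset":[0,0,-110],"roll":0,"hand":0},
    {"offset":[-40,0,-110],"roll":0,"hand":0},
    {"offset":[-81,0,-110],"roll":0,"hand":0},
    {"offset":[-81,0,-70],"roll":0,"hand":0},
    {"offset":[-81,0,-40],"roll":0,"hand":0},
    {"offset":[-81,0,-40],"roll":0,"hand":0},
    {"offset":[-81,0,-40],"roll":0,"hand":0},
    {"offset":[-81,0,-40],"roll":0,"hand":0},
  ],
)

```text
clock: 4.08
tool_pos: [0.4112, 0.0409, 0.1504]
orientation: [180.0, -0.1, -6.0]
force: [0.7, 0.3, 0.0]
opening: 0.0003
```

```bash
cat > proj.py <<'E'
from h import *
def proj(n,p):
    s=S[n];T=np.linalg.inv(s["cam_to_world"]); q=s["K"]@(T[:3,:3]@np.array(p)+T[:3,3]); return q[:2]/q[2]
E
python3 - <<'E'
from proj import *
import cv2
from plant import cams,ctrl
o=ctrl.get_obs();p=o["tool_pos"];print(p,o["orientation"],o["force"],o["opening"],o["joint_pos"])
im=cams.snapshot("side")["img"][60:240,200:380,::-1]; im=cv2.resize(im,(600,600),interpolation=cv2.INTER_CUBIC)
for dz in(-.011,0,.055):
    q=(proj("side",p+[0,0,dz])-[200,60])*600/180; print(dz,q.round(1))
cv2.imwrite("pics/a3.png",im)
E
```

```text
[0.41115787 0.04089201 0.1504303 ] [ 1.79990403e+02 -6.72227284e-02 -6.03309759e+00] [0.69274653 0.30860131 0.01150166] 0.0003482356371531181 [ 33.39285312  -2.45104058 -34.92969461   0.05942542 -57.47552908
  50.54211304]
-0.011 [317.6 382.9]
0 [317.1 367.6]
0.055 [314.6 288.9]
```

View pics/a3.png

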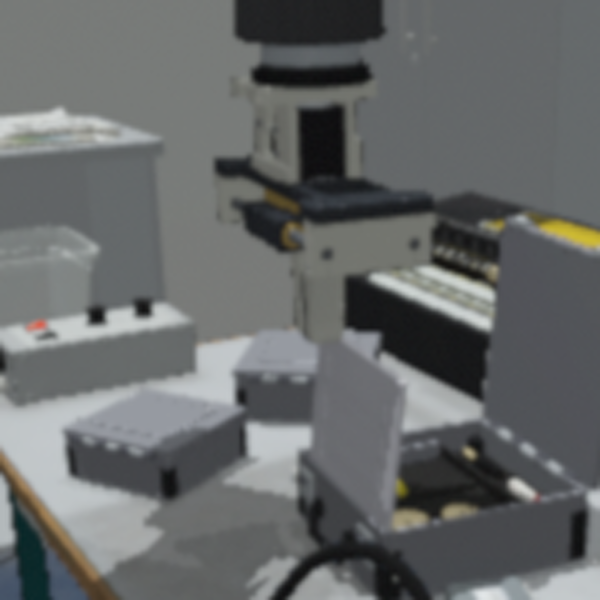

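The tip sits at crop pixel (322,337) against a predicted (317,383). So the tool is really about 33 mm higher than reported, and it did pass over the flap. Going 33 mm lower is safe under either reading, because nominal body clearance above the flap remains. I'll push part of the way and watch.

>>> jog_arm(
  motion=[
    {"offset":[0,0,35],"roll":0,"hand":0},
    {"offset":[8,0,35],"roll":0,"hand":0},
    {"offset":[17,0,35],"roll":0,"hand":0},
    {"offset":[22,0,36],"roll":0,"hand":0},
    {"offset":[28,0,37],"roll":0,"hand":0},
    {"offset":[35,0,39],"roll":0,"hand":0},
    {"offset":[41,0,42],"roll":0,"hand":0},
    {"offset":[47,0,45],"roll":0,"hand":0},
    {"offset":[52,0,48],"roll":0,"hand":0},
    {"offset":[58,0,51],"roll":0,"hand":0},
    {"offset":[63,0,55],"roll":0,"hand":0},
    {"offset":[63,0,55],"roll":0,"hand":0},
  ],
)

```text
clock: 5.13
tool_pos: [0.4731, 0.0337, 0.093]
orientation: [180.0, 0.1, -6.1]
force: [0.1, -0.1, -0.3]
opening: 0.0006
```

```bash
python3 - <<'E'
import cv2
from plant import cams,ctrl
o=ctrl.get_obs();print(o["tool_pos"],o["force"],o["moment"])
im=cams.snapshot("side")["img"][60:240,230:410,::-1]
cv2.imwrite("pics/a4.png",cv2.resize(im,(600,600),interpolation=cv2.INTER_CUBIC))
E
```

```text
[0.47313067 0.03374832 0.09299878] [ 0.1017521  -0.06899395 -0.33769579] [-0.00798996  0.0140694   0.00493237]
```

View pics/a4.png

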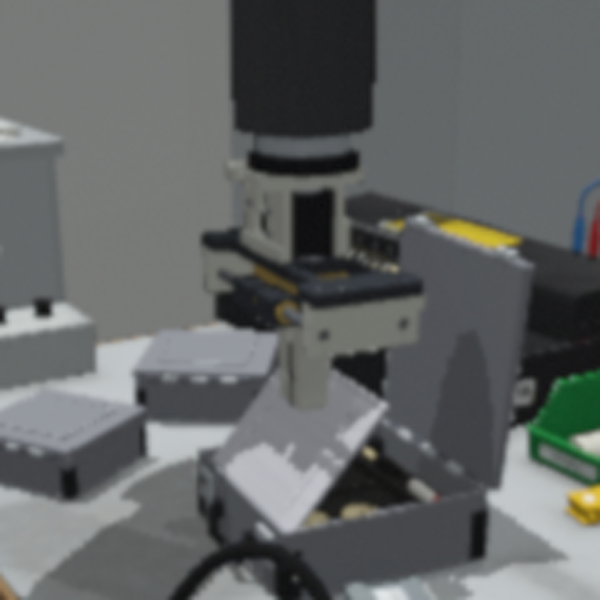

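The flap now leans at about 0.9 rad with the tips on it at (305,405), as planned. That confirms the offset of about 33 mm. I'll continue down to flat.

>>> jog_arm(
  motion=[
    {"offset":[5,0,5],"roll":0,"hand":0},
    {"offset":[10,0,10],"roll":0,"hand":0},
    {"offset":[14,0,15],"roll":0,"hand":0},
    {"offset":[17,0,20],"roll":0,"hand":0},
    {"offset":[21,0,26],"roll":0,"hand":0},
    {"offset":[24,0,32],"roll":0,"hand":0},
    {"offset":[26,0,38],"roll":0,"hand":0},
    {"offset":[28,0,44],"roll":0,"hand":0},
    {"offset":[30,0,50],"roll":0,"hand":0},
    {"offset":[31,0,55],"roll":0,"hand":0},
    {"offset":[32,0,60],"roll":0,"hand":0},
    {"offset":[32,0,62],"roll":0,"hand":0},
    {"offset":[32,0,62],"roll":0,"hand":0},
  ],
)

```text
clock: 6.27
tool_pos: [0.5042, 0.0304, 0.0314]
orientation: [180.0, 0.0, -6.1]
force: [-0.5, -0.2, 0.7]
opening: 0.0003
```

>>> jog_arm(
  motion=[
    {"offset":[0,0,1],"roll":0,"hand":0},
    {"offset":[0,0,2],"roll":0,"hand":0},
    {"offset":[0,0,2],"roll":0,"hand":0},
  ],
)

```text
clock: 6.52
tool_pos: [0.5046, 0.0306, 0.0301]
orientation: [-180.0, -0.0, -6.1]
force: [0.7, -0.1, -0.5]
opening: 0.0004
```

>>> jog_arm(
  motion=[
    {"offset":[0,0,1],"roll":0,"hand":0},
    {"offset":[0,0,2],"roll":0,"hand":0},
    {"offset":[0,0,3],"roll":0,"hand":0},
    {"offset":[0,0,3],"roll":0,"hand":0},
  ],
)

```text
clock: 6.85
tool_pos: [0.5048, 0.0306, 0.0293]
orientation: [-180.0, -0.1, -6.0]
force: [-10.0, 1.3, 26.2]
opening: 0.0005
```

Contact: 26 N at a reported z of 0.029. The flap surface is at z = 0.052, so the offset is about 33.5 mm, and the flap is flat. Next I lift, cross over the lid and come down behind it.

>>> jog_arm(
  motion=[
    {"offset":[0,0,-10],"roll":0,"hand":0},
    {"offset":[0,0,-50],"roll":0,"hand":0},
    {"offset":[0,0,-90],"roll":0,"hand":0},
    {"offset":[0,0,-130],"roll":0,"hand":0},
    {"offset":[0,0,-170],"roll":0,"hand":0},
    {"offset":[0,0,-211],"roll":0,"hand":0},
    {"offset":[0,0,-225],"roll":0,"hand":0},
    {"offset":[40,0,-225],"roll":0,"hand":0},
    {"offset":[80,0,-225],"roll":0,"hand":0},
    {"offset":[120,0,-225],"roll":0,"hand":0},
    {"offset":[139,0,-225],"roll":0,"hand":0},
    {"offset":[139,0,-225],"roll":0,"hand":0},
    {"offset":[139,0,-185],"roll":0,"hand":0},
    {"offset":[139,0,-145],"roll":0,"hand":0},
    {"offset":[139,0,-145],"roll":0,"hand":0},
    {"offset":[139,0,-145],"roll":0,"hand":0},
  ],
)

```text
clock: 8.18
tool_pos: [0.6412, 0.0154, 0.1708]
orientation: [179.9, 0.2, -6.1]
force: [0.1, 0.1, 1.7]
opening: 0.0003
```

```bash
python3 - <<'E'
import cv2
from plant import cams,ctrl
o=ctrl.get_obs();print(o["tool_pos"],o["force"],o["moment"])
im=cams.snapshot("side")["img"][60:240,250:430,::-1]
cv2.imwrite("pics/a5.png",cv2.resize(im,(600,600),interpolation=cv2.INTER_CUBIC))
E
```

```text
[0.64117865 0.01538189 0.17078853] [0.1363868  0.13542068 1.66263309] [-0.07086977 -0.07771691  0.0155912 ]
```

View pics/a5.png

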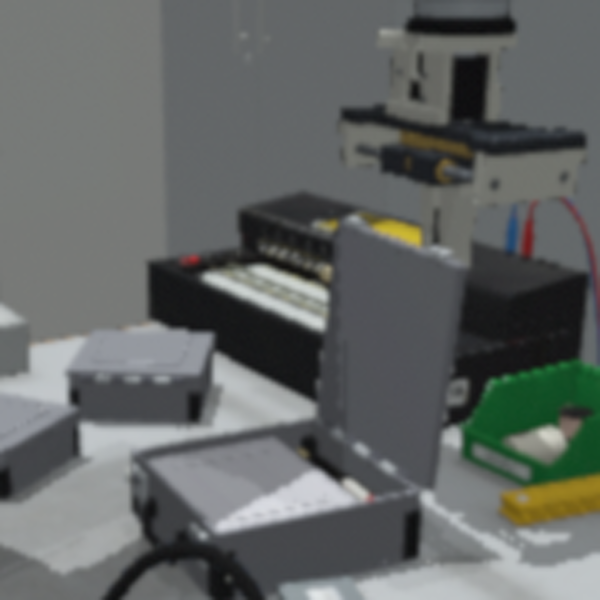

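The flap lies flat, and the fingers stand behind the lid at (450,240). Now the waypoints for the lid.

```bash
python3 - <<'E'
import numpy as np
r=138
for t in [1.73,1.6,1.45,1.3,1.15,1,.85,.7,.55,.4,.3,.2,.1,0]:
    x=80-r*np.cos(t)+12*np.sin(t)+9.5; z=60+r*np.sin(t)+12*np.cos(t)
    print(t,round(x-143.5),round(193.3-z))
E
```

```text
1.73 -20 -1
1.6 -38 -4
1.45 -59 -5
1.3 -79 -3
1.15 -99 2
1 -118 11
0.85 -136 22
0.7 -152 35
0.55 -165 51
0.4 -176 69
0.3 -182 81
0.2 -187 94
0.1 -190 108
0 -192 121
```

>>> jog_arm(
  motion=[
    {"offset":[-10,0,0],"roll":0,"hand":0},
    {"offset":[-20,0,-1],"roll":0,"hand":0},
    {"offset":[-29,0,-3],"roll":0,"hand":0},
    {"offset":[-38,0,-4],"roll":0,"hand":0},
    {"offset":[-49,0,-5],"roll":0,"hand":0},
    {"offset":[-59,0,-5],"roll":0,"hand":0},
    {"offset":[-69,0,-4],"roll":0,"hand":0},
    {"offset":[-79,0,-3],"roll":0,"hand":0},
    {"offset":[-89,0,-1],"roll":0,"hand":0},
    {"offset":[-99,0,2],"roll":0,"hand":0},
    {"offset":[-109,0,6],"roll":0,"hand":0},
    {"offset":[-118,0,11],"roll":0,"hand":0},
    {"offset":[-127,0,16],"roll":0,"hand":0},
    {"offset":[-136,0,22],"roll":0,"hand":0},
    {"offset":[-144,0,28],"roll":0,"hand":0},
    {"offset":[-152,0,35],"roll":0,"hand":0},
    {"offset":[-152,0,35],"roll":0,"hand":0},
  ],
)

```text
clock: 9.65
tool_pos: [0.4886, 0.0315, 0.1352]
orientation: [179.9, 0.2, -6.1]
force: [-1.3, -0.6, 0.1]
opening: 0.0006
```

```bash
python3 - <<'E'
import cv2
from plant import cams,ctrl
o=ctrl.get_obs();print(o["tool_pos"],o["force"])
im=cams.snapshot("side")["img"][60:240,250:430,::-1]
cv2.imwrite("pics/a6.png",cv2.resize(im,(600,600),interpolation=cv2.INTER_CUBIC))
E
```

```text
[0.48862339 0.03145514 0.13521551] [-1.26512704 -0.60476325  0.10423106]
```

View pics/a6.png

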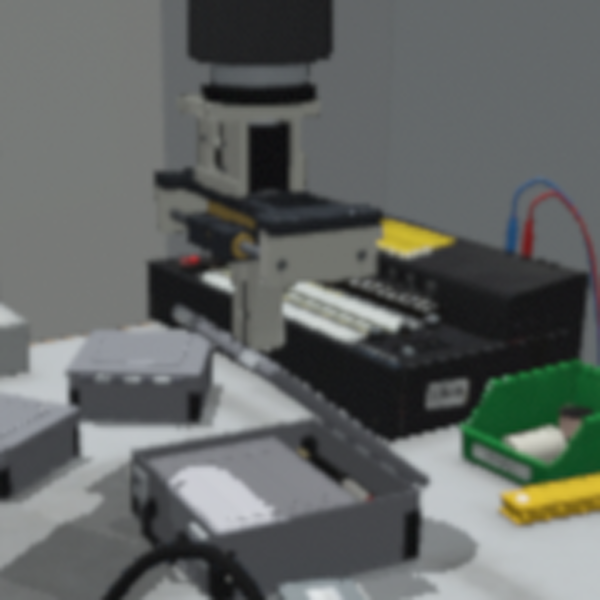

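The lid is at about 0.7 rad with the tips on top of it at (258,345). I'll continue down to shut.

>>> jog_arm(
  motion=[
    {"offset":[-7,0,8],"roll":0,"hand":0},
    {"offset":[-13,0,16],"roll":0,"hand":0},
    {"offset":[-19,0,25],"roll":0,"hand":0},
    {"offset":[-24,0,34],"roll":0,"hand":0},
    {"offset":[-30,0,46],"roll":0,"hand":0},
    {"offset":[-33,0,53],"roll":0,"hand":0},
    {"offset":[-35,0,59],"roll":0,"hand":0},
    {"offset":[-37,0,66],"roll":0,"hand":0},
    {"offset":[-38,0,73],"roll":0,"hand":0},
    {"offset":[-39,0,79],"roll":0,"hand":0},
    {"offset":[-40,0,83],"roll":0,"hand":0},
    {"offset":[-40,0,86],"roll":0,"hand":0},
    {"offset":[-40,0,86],"roll":0,"hand":0},
  ],
)

```text
clock: 10.78
tool_pos: [0.4515, 0.036, 0.0503]
orientation: [180.0, 0.0, -6.1]
force: [-1.0, 0.4, 0.4]
opening: 0.0002
```

>>> jog_arm(
  motion=[
    {"offset":[0,0,1],"roll":0,"hand":0},
    {"offset":[0,0,2],"roll":0,"hand":0},
    {"offset":[0,0,3],"roll":0,"hand":0},
    {"offset":[0,0,3],"roll":0,"hand":0},
  ],
)

```text
clock: 11.12
tool_pos: [0.4519, 0.0362, 0.0482]
orientation: [-180.0, -0.0, -6.1]
force: [-0.9, 0.6, 1.9]
opening: 0.0007
```

>>> jog_arm(
  motion=[
    {"offset":[0,0,1],"roll":0,"hand":0},
    {"offset":[0,0,2],"roll":0,"hand":0},
    {"offset":[0,0,2],"roll":0,"hand":0},
    {"offset":[0,0,2],"roll":0,"hand":0},
  ],
)

```text
clock: 11.45
tool_pos: [0.452, 0.0362, 0.0478]
orientation: [-180.0, -0.1, -6.0]
force: [-10.1, 1.1, 26.4]
opening: 0.0001
```

The lid has bottomed out: 26 N at the height expected for shut. I'll retreat up and to the side for a check.

>>> jog_arm(
  motion=[
    {"offset":[0,0,-10],"roll":0,"hand":0},
    {"offset":[0,0,-50],"roll":0,"hand":0},
    {"offset":[0,0,-90],"roll":0,"hand":0},
    {"offset":[0,0,-130],"roll":0,"hand":0},
    {"offset":[0,0,-170],"roll":0,"hand":0},
    {"offset":[0,0,-200],"roll":0,"hand":0},
    {"offset":[0,-40,-200],"roll":0,"hand":0},
    {"offset":[0,-80,-200],"roll":0,"hand":0},
    {"offset":[0,-120,-200],"roll":0,"hand":0},
    {"offset":[0,-160,-200],"roll":0,"hand":0},
    {"offset":[0,-200,-200],"roll":0,"hand":0},
    {"offset":[0,-240,-200],"roll":0,"hand":0},
    {"offset":[0,-280,-200],"roll":0,"hand":0},
    {"offset":[0,-320,-200],"roll":0,"hand":0},
    {"offset":[0,-360,-200],"roll":0,"hand":0},
    {"offset":[0,-400,-200],"roll":0,"hand":0},
    {"offset":[0,-400,-200],"roll":0,"hand":0},
    {"offset":[0,-400,-200],"roll":0,"hand":0},
  ],
)

```text
clock: 12.95
tool_pos: [0.4936, 0.4358, 0.2441]
orientation: [179.9, 0.1, -6.0]
force: [0.1, -0.7, -1.0]
opening: 0.0002
```

```bash
python3 snap.py b1
```

```text
[0.49384174 0.43368401 0.24546529] [0.05198107 0.02384965 0.58473895]
```

View pics/b1.png

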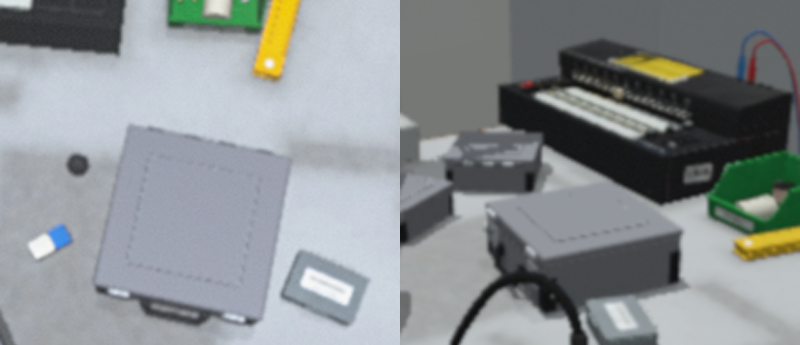

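The top view shows the lid shut flush, with corners at (130,126), (290,158), (262,320) and (97,287). The nut is at (78,164), the eraser at (50,242) and the fuse box at (325,287). A numeric check comes before handing in.

```bash
python3 - <<'E'
from h import *
f=lambda p:(p[0]*.475+255,p[1]*.475+100)
C=[plane("top",f(p),.072) for p in((130,126),(290,158),(262,320),(97,287))]
print(np.mean(C,0).round(4),[round(float(np.linalg.norm(C[i]-C[i-1])),3) for i in range(4)])
for k,p,z in("nut",(78,164),.0085),("eraser",(50,242),.012),("fuse",(325,287),.025): print(k,plane("top",f(p),z).round(4))
from plant import order; print(order.close_job())
E
```

```text
[0.5    0.0294 0.072 ] [0.162, 0.16, 0.161, 0.158]
nut [0.5619 0.1531 0.0085]
eraser [0.4759 0.1716 0.012 ]
fuse [ 0.4566 -0.1078  0.025 ]
the job is handed in; nothing more can be done
None
```

I folded the flap flat, swung the lid over it and pressed it shut, then handed the job in at about 13 s. The interface reports no verdict.

**Problem on the way:** the first flap push did nothing. The fingertips were really about 33 mm higher than the reported tool position implies, so they passed over the flap without touching it. I measured that offset in the side view, and both contact heights later agreed with it. All later moves allowed for it.

**Last checks:**
- **Flap and lid:** both bottomed out at about 26 N. The heights fit the given 52 mm (flap, which I used to set the offset) and 72 mm (lid, within 2 mm). In the last picture the lid sits flush; the flap can no longer be seen under it.
- **Case:** its centre measures (0.500, 0.029), against (0.4985, 0.0305) before, so it moved about 2 mm, which is within measurement error. It looks level.
- **Small things:** nut, eraser and fuse box are all within about 2 mm of where they stood.
- **Robot:** the arm is clear of everything.

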